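# Move the safety cap from the spoilt cement jug to the fresh one

### The job

The cement in the capped jug has gone hard and the fresh jug next to it stands open, giving off fumes. Take the push-and-turn safety cap off the spoilt jug (press it firmly down its slanted neck, turn it anticlockwise while pressed, lift it off) and lock it on the open jug: press, turn clockwise to the stop, and let it spring up into its catch. Leave both jugs standing where they are and do not disturb the tools around them.

Things in the scene. Friction and masses are not known exactly. Their poses are not given: they have to be found in the camera images.
- cap_center (a point): safety cap, black plastic, loose, 85 g: ribbed skirt 61 mm across, 31 high; on its flat top a straight grip bar 54 long, 14 thick, 22 high (53 in all). Point on its axis half-way up, 4.5 below the flat top; z out of the top, x along the bar (either way round alike). Starts locked on jug_a: bar across the jug (along the neck's y), this point at z = +7.5 in the neck's frame.
- cap_bar (a point): middle of the cap's grip bar, 11 mm above the flat top it stands on. To open: hold the cap pressed and turn it anticlockwise (seen from outside); past 45 degrees, up to 130, it lifts straight off along the neck (at 90 the bar is in line with the jug). To close: put it on with the bar within 45 degrees of in line with the jug, press, turn clockwise to the stop (bar across the jug), let it spring up.
- liner (a joint): travel (m) of the sprung liner inside the cap, which bears on the rim; 1.4 N/mm. Off the neck 0; locked 0.003 (4 N); the cap turns past the teeth only when pushed 4.5 mm or more further down the neck (0.0075, 10.5 N; cap_center at z = +3 mm or lower); bottoms at 0.0105 (15 N). Set loosely on a neck, cap_center sits at z = +10 mm. Sideways play round the neck 1.5 mm.
- jug_a: white plastic jug, loose, full (about 3.4 kg), the one wearing the cap (hard cement). Body 180 mm deep (x), 120 wide (y); front face 140 high, then a shoulder sloping up and back at 35 degrees over 100 mm to a flat top 197 high; a fore-and-aft handle, 26 wide, over the rear half (x 1 to 83) rises to 242. Origin: centre of the underside; z up, x from the neck side to the handle side (the neck leans to -x).
- jug_a_neck: slanted neck of jug_a, under the cap at the start. Origin: centre of the rim; z out along the neck, 35 degrees from vertical toward the jug's -x; y = jug's width. 40 mm in diameter (rim 35), 30 long, from the flat shoulder (z = -30). Two outer lugs at +y and -y, to radius 25.5, each 24 degrees either side of the y axis, tops at z = -11: the cap's lugs catch under them between a 4 mm tooth and an end stop, with 4 degrees of play.
- jug_b: white plastic jug, loose, full (about 3.4 kg), the fresh one, standing open. Body 180 mm deep (x), 120 wide (y); front face 140 high, then a shoulder sloping up and back at 35 degrees over 100 mm to a flat top 197 high; a fore-and-aft handle, 26 wide, over the rear half (x 1 to 83) rises to 242. Origin: centre of the underside; z up, x from the neck side to the handle side (the neck leans to -x).
- jug_b_neck: slanted neck of jug_b, open at the start. Origin: centre of the rim; z out along the neck, 35 degrees from vertical toward the jug's -x; y = jug's width. 40 mm in diameter (rim 35), 30 long, from the flat shoulder (z = -30). Two outer lugs at +y and -y, to radius 25.5, each 24 degrees either side of the y axis, tops at z = -11: the cap's lugs catch under them between a 4 mm tooth and an end stop, with 4 degrees of play.
- stand_center (a point): bystander: cast-iron last stand, loose, between the jugs: round foot 92 mm across, thin column, sole-shaped plate on top 152 mm long (along x) and 58 mm wide; 190 mm high. Point on the column, 95 mm up.
- hammer_grip (a point): bystander: hammer with a wooden handle, 260 mm long, lying on the bench in front of the stand, head toward the robot, under 40 mm high. Point on its handle; x toward the head.
- wooden_last_center (a point): bystander: wooden shoe last, 270 mm long (x, toe to +x), 66 mm wide, 78 mm high, lying outside one of the jugs. Point at mid-length, 40 mm up.
- tub_center (a point): bystander: upturned white plastic tub, 156 mm across at the foot, 150 mm high, outside the other jug. Point on its axis, 75 mm up.
Things that resemble listed ones, but are neither listed nor needed, are in the scene too. Leave any green look-alike of the jug_a alone. Of the things shaped like the part that bears cap_center, the black one is meant.

How it is judged:
On the way, in this order (a step that is already met when the one before it is completed fails the run):
1. the cap is off the spoilt jug: more than 60 mm from its neck (distance between cap_center and jug_a_neck above 0.06 m), for 0.2 s.
2. the cap is locked on the fresh jug (x of cap_center in the frame of jug_b_neck between -0.003 and 0.003 m and y of cap_center in the frame of jug_b_neck between -0.003 and 0.003 m and z of cap_center in the frame of jug_b_neck between 0.0055 and 0.0092 m and angle between the z axis of cap_center and the z axis of jug_b_neck, either way round below 0.08 rad and angle between the x axis of cap_center and the y axis of jug_b_neck, either way round below 0.16 rad), for 0.2 s.
At the end, for the whole second after the job is handed in: Cap locked on the fresh jug: on its axis within 3 mm and 4.5 degrees, centre 5.5 to 9.2 mm past the rim (sprung up into the catch), bar within 9 degrees of across the jug; both jugs upright, within 40 mm of their start; stand, hammer, wooden last and tub within 30 mm of theirs (all of step 2 and angle between each of jug_a, jug_b's own z axis and vertical below 0.05 rad and distance of each of jug_a, jug_b from where it was at the start of the episode below 0.04 m and distance of each of stand_center, hammer_grip, wooden_last_center, tub_center from where it was at the start of the episode below 0.03 m); the robot touches nothing.
It fails at once if the spoilt jug is tipped (over 11 degrees) or shoved over 40 mm (angle between jug_a's own z axis and vertical above 0.2 rad or distance of jug_a from where it was at the start of the episode above 0.04 m).
It fails at once if the fresh jug is tipped (over 11 degrees) or shoved over 40 mm (angle between jug_b's own z axis and vertical above 0.2 rad or distance of jug_b from where it was at the start of the episode above 0.04 m).
It fails at once if the iron stand, hammer, wooden last or tub is shoved over 30 mm (distance of any of stand_center, hammer_grip, wooden_last_center, tub_center from where it was at the start of the episode above 0.03 m).
It also fails if it takes over 54 s, if anything falls off the work surface, if the arm or the gripper's body presses on something with over 40 N, if the wrist force passes 120 N, or if a joint passes its speed limit or range.

### The arm

A 6-joint arm with a two-finger parallel gripper is mounted at the origin on the work surface. World frame = base frame: x ahead of the robot, y to its left, z up, the work surface at z = 0. Lengths are in m, angles in rad, forces in N, time in s.
With the tool pointing down it reaches from about 0.35 to 0.975 m from the base axis. Payload 4.9 kg.
Tool frame: the origin (TCP) lies at the very end of the fingers, on their centre line; the grasp point (between the pads) lies 19 mm behind it; z points along the fingers, y is the line along which they close (so a half turn about z gives the same grasp; the last joint's range is limited). The gripper opens to 85 mm and grips with 20 to 120 N. Pads are 22 mm wide; open, the fingers measure 114 mm over their backs; the gripper's body (76 mm by 85 mm) begins 54 mm behind the grasp point. The pads swing forward as they close: fully open they stand 13 mm farther back than shut.
Start: joints at [-1.337, 0.053, 1.613, -0, 1.476, -0.119], TCP at [0.216, -0.586, 0.231] pointing down, gripper open.
Joint ranges: [-3.01, 3.01], [-1.01, 2.22], [0.06, 2.58], [-1.02, 4.17], [0.09, 2.62], [-3.14, 3.14]. Speed limits (rad/s): [2.57, 2.57, 3.14, 3.14, 3.14, 3.14].

### API

Orientations are given as a rotation vector (axis times angle).
In Python, from station import ctrl, imaging gives the robot as it stands.
- The arm moves only by the tool play_rows, never from a script. Its argument "series" is a list of rows, each a list of 3 entries, a list of its own where there are three numbers: the opening, from 0 (shut) to 1 (fully open), then the shift along the tool's x, y, z each as a share of 0.05 m, from -1 to 1, then the turn, a rotation vector about the tool's x, y, z each as a share of 8 degrees, from -1 to 1. In form: [[grip, [dx, dy, dz], [ax, ay, az]], ...]. A call has 1 to 8 rows; each row shifts and turns the commanded pose from where the row before left it, along the tool's axes as they then stand; what a row does not reach is not made up. A row lasts 1/8 s, in which the tool goes at most 62.5 mm and 10.7 degrees, less where a joint would pass 70% of its speed; a pose out of reach is approached as far as the arm can. A call with a number of a shift or a turn outside -1 to 1 is refused whole. A call with a gripper value outside its range is refused whole. The fingers move at their own pace and stop on an object; "force" is the grip in N (left out, the last holds). Time passes only in rows, so rows that do not move let the fingers close. It gives the time, the measured TCP pose, the force, the opening and the grip force at its end, in the units of the state.
- ctrl.get_obs(): the state, without advancing time (a new reading comes with each control period).
- imaging.get_image(name): name is "scene" or "top"; returns a dict with "color" (420x560x3 uint8, blue, green, red), "fx", "fy", "cx", "cy" (pixels), "D" ([k1, k2, p1, p2, k3] as OpenCV has them; the pictures are not rectified), "extrinsics" (4x4, takes a point from world to camera coordinates). Camera axes: x right, y down, z forward; pixel columns grow to the right and rows downward; lengths in m; the calibration is good to about 2 mm. A picture is of the moment at which its call begins. There is no depth.
- ctrl.finish_job(): hands the job in; it is judged then, once.
The state is a dict: "t": time; "q": joint angles; "dq": joint speeds; "effort": joint torques, N m; "tool_pos": TCP position; "tool_rot": TCP orientation; "contact_force": force on the tool from outside, world axes, zero at the start; "wrist_torque": the same for the moment, N m; "opening": finger opening in m; "grip_force": force on a finger pad.
Only numpy, scipy, OpenCV 4.12 (cv2) and the standard library are available. Lean on these libraries where they do the work, as an engineer would, in place of code of your own. Each camera call takes 0.05 s, during which the arm holds its last target. There are 200 camera calls.

## Working session

There is one attempt and no reset: what is moved stays moved. The work goes in short steps, Python scripts to look and compute and a tool call to move; the robot and the scene stay as the last step left them, time stands still between calls to the robot, and variables do not carry over. Pictures are saved under pics/ and viewed, at most 10 in all, crops included, and the job is handed in when it is done.

Besides the shell and the picture viewer there is one more tool, called as name([rows], argument=value, ...), one row to a line, values as JSON. play_rows: Moves the arm, as the interface text tells. Shift numbers are shares of 0.05 m and turn numbers shares of 8 degrees, none past 1 either way. Its arguments: {"type":"object","properties":{"series":{"type":"array"},"force":{"type":"number"}},"required":["series"]}

```bash
mkdir -p pics; ls; cat > h.py <<'E'
import numpy as np,cv2
from station import ctrl,imaging
def grab(n,save=None):
    d=imaging.get_image(n)
    if save: cv2.imwrite(f'pics/{save}.png',d['color'])
    return d
def K(d): return np.array([[d['fx'],0,d['cx']],[0,d['fy'],d['cy']],[0,0,1.]])
def ray(d,uv):
    n=cv2.undistortPoints(np.array([[uv]],float),K(d),np.array(d['D'],float))[0,0]
    E=np.array(d['extrinsics']);R,t=E[:3,:3],E[:3,3]
    v=R.T@np.array([*n,1]);return -R.T@t,v/np.linalg.norm(v)
def onz(d,uv,z):
    c,v=ray(d,uv);return c+v*(z-c[2])/v[2]
def tri(d1,a,d2,b):
    c,u=ray(d1,a);e,w=ray(d2,b)
    s=np.linalg.lstsq(np.c_[u,-w],e-c,rcond=None)[0]
    p,q=c+u*s[0],e+w*s[1];return (p+q)/2,np.linalg.norm(p-q)
def proj(d,P):
    E=np.array(d['extrinsics']);return cv2.projectPoints(np.atleast_2d(np.array(P,float)),cv2.Rodrigues(E[:3,:3])[0],E[:3,3],K(d),np.array(d['D'],float))[0][:,0]
E
python3 - <<'E'
from h import *
for n in('scene','top'):
    d=grab(n,n+'0');E=np.array(d['extrinsics']);print(n,d['fx'],d['cx'],d['cy'],d['D'],(-E[:3,:3].T@E[:3,3]).round(3),E[:3,:3].round(2).tolist())
print(ctrl.get_obs())
E
```

```text
pics
scene 415.29885758604064 272.6796688329123 208.30358365158355 [-0.10181263  0.          0.          0.          0.        ] [0.984 0.438 1.186] [[-0.67, 0.74, -0.01], [0.63, 0.56, -0.54], [-0.39, -0.37, -0.84]]
top 404.73587262535005 277.98721562748227 209.76529095170727 [-0.08074743  0.          0.          0.          0.        ] [0.341 0.022 1.344] [[-0.02, -1.0, 0.02], [-0.99, 0.02, -0.13], [0.13, -0.02, -0.99]]
{'t': 0.1, 'q': array([-1.33701580e+00,  5.32920069e-02,  1.61414700e+00,  3.43449601e-05,
        1.47599030e+00, -1.18990587e-01]), 'dq': array([-5.23863118e-05, -7.50316333e-04, -3.50495611e-03,  1.93841305e-03,
       -7.01032799e-04,  4.43336053e-04]), 'effort': array([ 4.33995110e-04, -3.94903421e+01, -3.71363354e+01, -1.09054461e-04,
        3.95234500e-03, -2.58132523e-06]), 'tool_pos': array([ 0.21582261, -0.58596215,  0.23019102]), 'tool_rot': array([-3.09104262e+00, -5.50935517e-01,  1.11814560e-04]), 'contact_force': array([0.38282933, 0.50100569, 0.06850439]), 'wrist_torque': array([-0.00951014, -0.04212995,  0.04284984]), 'grip_force': 0.0, 'opening': 0.08558536709607267}
```

View pics/scene0.png

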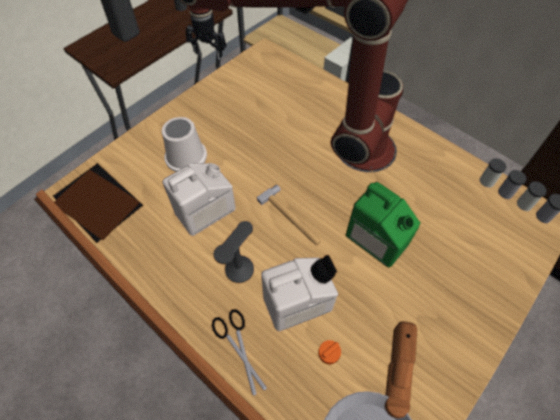

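View pics/top0.png

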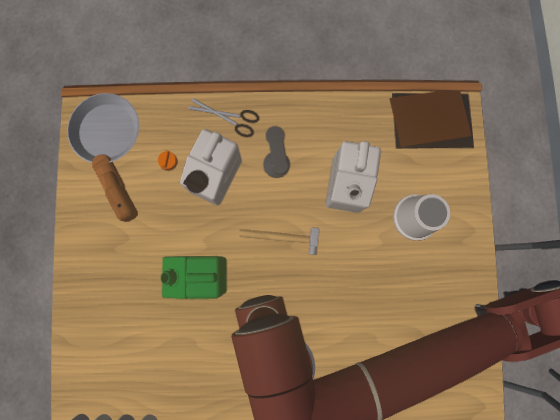

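The scene view shows the white capped jug, with its black cap at about (322,269), the white open jug with its neck near (213,172), and a green jug at (385,222). In the top view these are at (197,182), (354,192) and (192,277). Three things could be the cap: the black cap on the white jug, the green cap on the green jug at (168,277), and the loose orange cap at (167,160). The black one fits the description. I'll enlarge both jugs to confirm it and measure.

```bash
python3 - <<'E'
from h import *
def crop(n,x,y,w=100,h=75): return cv2.resize(cv2.imread(f'pics/{n}0.png')[y:y+h,x:x+w],(400,300),interpolation=cv2.INTER_CUBIC)
a=np.vstack([np.hstack([crop('scene',255,250),crop('scene',155,155)]),np.hstack([crop('top',160,130),crop('top',310,138)])])
cv2.imwrite('pics/crop0.png',a)
E
```

```text
(no output)
```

View pics/crop0.png

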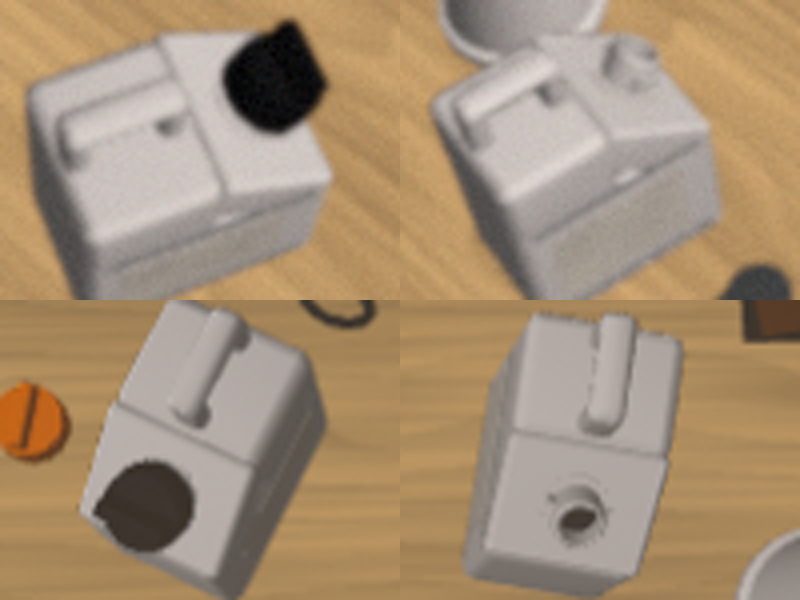

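The crop confirms the cap. The black ribbed cap with its bar sits on the left white jug, its bar lying across that jug. It is centred at about (275,80) in the scene crop and (150,205) in the top crop. The right white jug is open, and its rim shows at about (238,50) and (178,218) within its crops. Next I'll triangulate the corners of both jugs.

```bash
cat > m1.py <<'E'
from h import *
S=grab('scene');T=grab('top')
f=lambda o,u:(o[0]+u[0]/4-.375,o[1]+u[1]/4-.375)
J={'A':((255,250),(160,130),[((228,195),(117,103)),((160,35),(252,167)),((95,247),(172,3)),((28,90),(307,52)),((330,180),(80,208))]),
'B':((155,155),(310,138),[((215,140),(112,128)),((140,40),(268,158)),((110,205),(130,13)),((33,103),(282,38)),((310,130),(65,270))])}
L=np.array([[-8.1,-60,197],[-8.1,60,197],[90,-60,197],[90,60,197],[-90,-60,140]])/1000
for k,(os,ot,ps) in J.items():
    P=[]
    for s,t in ps:
        p,e=tri(S,f(os,s),T,f(ot,t));P.append(p);print(k,p.round(4),round(e,4))
    P=np.array(P)
    for s in(1,-1):
        l=L*[1,s,1];i=slice(0,4)
        m,_=cv2.estimateAffinePartial2D(l[i,:2],P[i,:2]);a=np.arctan2(m[1,0],m[0,0])
        c=P[i,:2].mean(0)-(np.array([[np.cos(a),-np.sin(a)],[np.sin(a),np.cos(a)]])@l[i,:2].mean(0))
        R=np.array([[np.cos(a),-np.sin(a)],[np.sin(a),np.cos(a)]])
        print('fit',s,c.round(4),np.degrees(a).round(1),'scale',np.hypot(m[0,0],m[1,0]).round(3),(l[i,:2]@R.T+c-P[i,:2]).round(3).tolist())
p,e=tri(S,f((155,155),(238,50)),T,f((310,138),(178,218)));print('rimB',p,e)
p,e=tri(S,f((255,250),(275,78)),T,f((160,130),(150,205)));print('capA',p,e)
E
python3 m1.py
```

```text
A [0.6533 0.2557 0.1857] 0.0037
A [0.6012 0.1547 0.1964] 0.0026
A [0.7319 0.2156 0.1788] 0.0007
A [0.687  0.1152 0.193 ] 0.0038
A [0.5849 0.2917 0.1398] 0.0027Traceback (most recent call last):
  File "m1.py", line 14, in <module>
    m,_=cv2.estimateAffinePartial2D(l[i,:2],P[i,:2]);a=np.arctan2(m[1,0],m[0,0])
        ~~~~~~~~~~~~~~~~~~~~~~~~~~~^^^^^^^^^^^^^^^^^
cv2.error: OpenCV(4.12.0) /io/opencv/modules/calib3d/src/ptsetreg.cpp:1108: error: (-215:Assertion failed) count >= 0 && to.checkVector(2) == count in function 'estimateAffinePartial2D'
```

```bash
python3 - <<'E'
s=open('m1.py').read().split("    for s in(1")[0]
s=s.replace("L=np.array","from scipy.optimize import least_squares\nL=np.array")
s+='''
    l=L*[1,-1,1]; us=np.array([f(os,a) for a,b in ps]); ut=np.array([f(ot,b) for a,b in ps])
    def W(q,l): 
        c,n=np.cos(q[2]),np.sin(q[2]); return l@np.array([[c,-n,0],[n,c,0],[0,0,1]]).T+[q[0],q[1],0]
    g=lambda q:np.r_[proj(S,W(q,l))-us,proj(T,W(q,l))-ut].ravel()
    r=least_squares(g,[*P[:4,:2].mean(0),-.4],loss='soft_l1')
    print('fit',k,r.x.round(4),np.degrees(r.x[2]).round(1),g(r.x).round(1).reshape(-1,2).tolist())
    rim=np.array([-66.2,0,193.2])/1000;cb=rim+np.array([-.5736,0,.8192])*.0075
    R=W(r.x,np.array([rim,cb]));print('pred rim,cap',R.round(4).tolist(),'px S',proj(S,R).round(1).tolist(),'T',proj(T,R).round(1).tolist())
for n,a,b in(('rimB',f((155,155),(235,50)),f((310,138),(178,218))),('capA',f((255,250),(275,78)),f((160,130),(150,205)))):
    p,e=tri(S,a,T,b);print(n,p.round(4),round(e,4),a,b)
'''
s=s.replace("L=np.array([[-8.1,-60","L=np.array([[-8.1,-60")
open('m1.py','w').write(s)
E
python3 m1.py
```

```text
A [0.6533 0.2557 0.1857] 0.0037
A [0.6012 0.1547 0.1964] 0.0026
A [0.7319 0.2156 0.1788] 0.0007
A [0.687  0.1152 0.193 ] 0.0038
A [0.5849 0.2917 0.1398] 0.0027
fit A [ 0.634   0.2031 -0.4649] -26.6 [[0.9, -0.4], [-0.6, -0.9], [-2.5, 0.6], [-2.7, -2.1], [2.1, -0.0], [-2.9, -0.8], [0.2, 0.6], [-1.3, -5.0], [1.4, -0.2], [-2.2, 1.7]]
pred rim,cap [[0.5748, 0.2328, 0.1932], [0.571, 0.2347, 0.1993]] px S [[323.5, 270.1], [325.3, 268.6]] T [[195.4, 181.3], [194.4, 182.2]]
B [ 0.6008 -0.1788  0.194 ] 0.0044
B [ 0.576  -0.2915  0.1946] 0.0068
B [ 0.6887 -0.1967  0.1893] 0.0045
B [ 0.6679 -0.3091  0.1906] 0.0049
B [ 0.5133 -0.1596  0.1286] 0.0197
fit B [ 0.5934 -0.2336 -0.2005] -11.5 [[1.3, -0.4], [-0.5, -1.1], [-1.6, 0.2], [-2.0, -1.4], [2.5, -0.3], [-2.3, 1.4], [-0.9, 1.4], [-1.6, -1.9], [0.3, -0.6], [2.1, -3.8]]
pred rim,cap [[0.5285, -0.2204, 0.1932], [0.5243, -0.2195, 0.1993]] px S [[215.8, 167.6], [216.7, 165.7]] T [[352.2, 194.4], [352.4, 195.5]]
rimB [ 0.5341 -0.225   0.1971] 0.0009 (213.375, 167.125) (354.125, 192.125)
capA [0.5746 0.2293 0.1947] 0.004 (323.375, 269.125) (197.125, 180.875)
```

```bash
cat >> h.py <<'E'
from scipy.spatial.transform import Rotation as Ro
def frame(yaw,turn=0):   # tool R: z=-neckz,y=neckx, then turn(deg) about tool z
    a=np.radians(yaw);c,s=np.cos(a),np.sin(a);t=np.radians(35)
    nx=np.array([np.cos(t)*c,np.cos(t)*s,np.sin(t)]);nz=np.array([-np.sin(t)*c,-np.sin(t)*s,np.cos(t)]);ny=np.cross(nz,nx)
    N=np.c_[nx,ny,nz];return N,Ro.from_matrix(np.c_[ny,nx,-nz])*Ro.from_euler('z',turn,degrees=True)
def plan(pos,R,grip,start=None,n=0,vmax=.05,amax=7.9):
    o=ctrl.get_obs();p,R0=(o['tool_pos'],Ro.from_rotvec(o['tool_rot'])) if start is None else start
    w=(R0.inv()*R).as_rotvec();d=np.array(pos)-p
    n=max(n,int(np.ceil(max(np.linalg.norm(d)/vmax,np.degrees(np.linalg.norm(w))/amax,1e-9))))
    for k in range(n):
        Rk=R0*Ro.from_rotvec(w*k/n)
        if k%8==0: print('--')
        print([grip,(Rk.inv().apply(d/n)/.05).round(2).tolist(),(np.degrees(w/n)/8).round(2).tolist()],end=',\n')
    return np.array(pos),R
def inneck(P,rim,yaw):
    N,_=frame(yaw);return N.T@(np.array(P)-rim)
E
python3 - <<'E'
from h import *
S=grab('scene');T=grab('top');c=[]
for d,(x,y,w,h) in((S,(295,245,50,50)),(T,(175,160,45,42))):
    m=(d['color'].max(2)[y:y+h,x:x+w]<75).astype(np.uint8)
    n,l,st,ce=cv2.connectedComponentsWithStats(m);i=1+st[1:,4].argmax();print(st[i]+[x,y,0,0,0]);c.append(ce[i]+[x,y])
p,e=tri(S,c[0],T,c[1]);print(c,p.round(4),e)
rim=np.array([.575,.232,.193]);print(inneck(p,rim,-27)*1000)
N,R=frame(-27)
s=plan([.40,-.1,.40],R,.4)
plan(rim+N[:,2]*.12,R,.4,start=s)
E
```

```text
[311 256  25  27 471]
[184 171  24  22 382]
[array([323.12101911, 269.54564756]), array([196.2434555 , 181.32198953])] [0.5745 0.2307 0.1933] 0.0006960242833086584
[ 0.28918265 -1.42780331  0.18554987]
--
[0.4, [0.62, -0.71, -0.31], [-0.38, 0.15, -0.47]],
[0.4, [0.67, -0.66, -0.33], [-0.38, 0.15, -0.47]],
[0.4, [0.72, -0.59, -0.35], [-0.38, 0.15, -0.47]],
[0.4, [0.76, -0.52, -0.36], [-0.38, 0.15, -0.47]],
[0.4, [0.8, -0.45, -0.37], [-0.38, 0.15, -0.47]],
[0.4, [0.84, -0.38, -0.38], [-0.38, 0.15, -0.47]],
[0.4, [0.87, -0.3, -0.38], [-0.38, 0.15, -0.47]],
[0.4, [0.89, -0.23, -0.37], [-0.38, 0.15, -0.47]],
--
[0.4, [0.91, -0.15, -0.36], [-0.38, 0.15, -0.47]],
[0.4, [0.93, -0.07, -0.35], [-0.38, 0.15, -0.47]],
[0.4, [0.94, 0.01, -0.33], [-0.38, 0.15, -0.47]],
--
[0.4, [0.94, -0.29, 0.13], [0.0, 0.0, 0.0]],
[0.4, [0.94, -0.29, 0.13], [0.0, 0.0, 0.0]],
[0.4, [0.94, -0.29, 0.13], [0.0, 0.0, 0.0]],
[0.4, [0.94, -0.29, 0.13], [0.0, 0.0, 0.0]],
[0.4, [0.94, -0.29, 0.13], [0.0, 0.0, 0.0]],
[0.4, [0.94, -0.29, 0.13], [0.0, 0.0, 0.0]],
[0.4, [0.94, -0.29, 0.13], [0.0, 0.0, 0.0]],
[0.4, [0.94, -0.29, 0.13], [0.0, 0.0, 0.0]],
```

play_rows([
  [0.4, [0.62, -0.71, -0.31], [-0.38, 0.15, -0.47]],
  [0.4, [0.67, -0.66, -0.33], [-0.38, 0.15, -0.47]],
  [0.4, [0.72, -0.59, -0.35], [-0.38, 0.15, -0.47]],
  [0.4, [0.76, -0.52, -0.36], [-0.38, 0.15, -0.47]],
  [0.4, [0.8, -0.45, -0.37], [-0.38, 0.15, -0.47]],
  [0.4, [0.84, -0.38, -0.38], [-0.38, 0.15, -0.47]],
  [0.4, [0.87, -0.3, -0.38], [-0.38, 0.15, -0.47]],
  [0.4, [0.89, -0.23, -0.37], [-0.38, 0.15, -0.47]],
])

```text
t: 1.4
tool_pos: [0.3497, -0.2318, 0.3552]
tool_rot: [2.47, 1.176, 0.331]
contact_force: [0.8, -0.4, -0.0]
opening: 0.0341
grip_force: 0.0
```

play_rows([
  [0.4, [0.91, -0.15, -0.36], [-0.38, 0.15, -0.47]],
  [0.4, [0.93, -0.07, -0.35], [-0.38, 0.15, -0.47]],
  [0.4, [0.94, 0.01, -0.33], [-0.38, 0.15, -0.47]],
  [0.4, [0, 0, 0], [0, 0, 0]],
])

```text
t: 1.9
tool_pos: [0.4003, -0.0964, 0.4019]
tool_rot: [2.198, 1.359, 0.436]
contact_force: [-0.7, -0.1, 0.4]
opening: 0.0341
grip_force: 0.0
```

```bash
python3 - <<'E'
from h import *
o=ctrl.get_obs();print(o['q'].round(2),o['tool_pos'],o['opening'],o['t'])
N,R=frame(-27);rim=np.array([.5747,.2310,.193])
print(np.degrees((Ro.from_rotvec(o['tool_rot']).inv()*R).as_rotvec()))
plan(rim+N[:,2]*.12,R,.4)
E
```

```text
[-0.39 -0.97  2.14 -0.04  1.36  0.07] [ 0.40026988 -0.09636245  0.40186807] 0.0340624804546269 1.9
[ 0.34681916 -0.40641288  0.34837121]
--
[0.4, [0.93, -0.28, 0.14], [0.01, -0.01, 0.01]],
[0.4, [0.93, -0.28, 0.14], [0.01, -0.01, 0.01]],
[0.4, [0.93, -0.28, 0.14], [0.01, -0.01, 0.01]],
[0.4, [0.93, -0.28, 0.14], [0.01, -0.01, 0.01]],
[0.4, [0.93, -0.28, 0.14], [0.01, -0.01, 0.01]],
[0.4, [0.93, -0.28, 0.14], [0.01, -0.01, 0.01]],
[0.4, [0.93, -0.28, 0.14], [0.01, -0.01, 0.01]],
[0.4, [0.93, -0.28, 0.14], [0.01, -0.01, 0.01]],
```

play_rows([
  [0.4, [0.93, -0.28, 0.14], [0.01, -0.01, 0.01]],
  [0.4, [0.93, -0.28, 0.14], [0.01, -0.01, 0.01]],
  [0.4, [0.93, -0.28, 0.14], [0.01, -0.01, 0.01]],
  [0.4, [0.93, -0.28, 0.14], [0.01, -0.01, 0.01]],
  [0.4, [0.93, -0.28, 0.14], [0.01, -0.01, 0.01]],
  [0.4, [0.93, -0.28, 0.14], [0.01, -0.01, 0.01]],
  [0.4, [0.93, -0.28, 0.14], [0.01, -0.01, 0.01]],
  [0.4, [0.93, -0.28, 0.14], [0.01, -0.01, 0.01]],
])

```text
t: 2.9
tool_pos: [0.5188, 0.2574, 0.289]
tool_rot: [2.224, 1.336, 0.411]
contact_force: [0.3, 0.4, 1.2]
opening: 0.034
grip_force: 0.0
```

```bash
python3 - <<'E'
from h import *
S=grab('scene','s1');T=grab('top','t1')
o=ctrl.get_obs();print(o['q'].round(2),o['tool_pos'],o['opening'],o['t'])
N,R=frame(-27);rim=np.array([.5747,.2310,.193])
print(np.degrees((Ro.from_rotvec(o['tool_rot']).inv()*R).as_rotvec()),inneck(o['tool_pos'],rim,-27)*1000)
tp=proj(S,o['tool_pos'])[0];print(tp,proj(T,o['tool_pos']))
a=cv2.resize(S['color'][205:325,240:400],(800,600),interpolation=cv2.INTER_CUBIC);cv2.imwrite('pics/s1c.png',a)
plan(rim+N[:,2]*.05,R,.4)
E
```

```text
[ 0.57 -0.24  1.88 -0.55  1.24  1.17] [0.51832333 0.25854174 0.28536992] 0.03405919690532213 3.0
[-0.77017144  0.84202119 -0.4959143 ] [  1.59115669  -1.0546037  111.64871106]
[349.80842085 245.17042976] [[179.26532784 195.61864215]]
--
[0.4, [0.02, -0.01, 0.62], [-0.05, 0.05, -0.03]],
[0.4, [0.02, -0.01, 0.62], [-0.05, 0.05, -0.03]],
```

View pics/s1c.png

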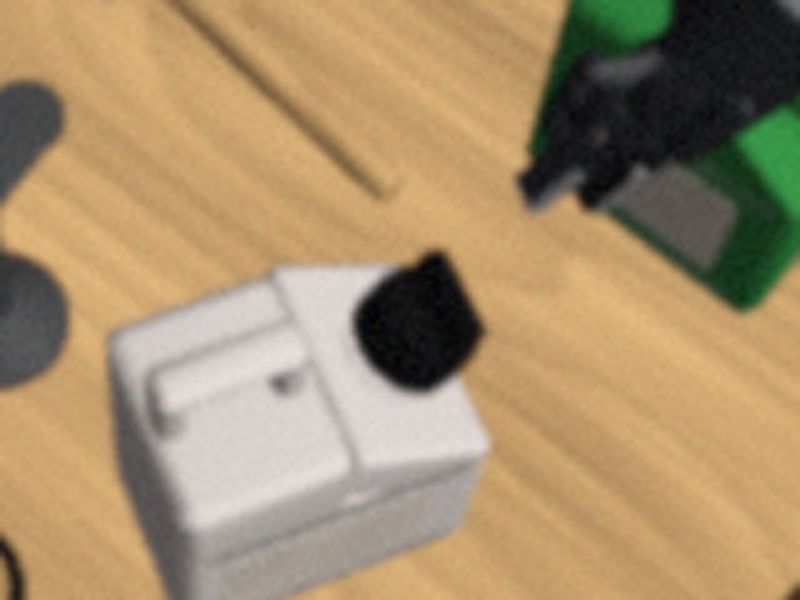

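The tool's fingertips, at about (530,200) and (590,200) in the crop, straddle the line of the cap's bar, whose edge runs from (435,255) to (480,330). The tool is lined up, so I'll go down the neck.

play_rows([
  [0.4, [0.02, -0.02, 0.62], [-0.05, 0.05, -0.03]],
  [0.4, [0.02, -0.02, 0.62], [-0.05, 0.05, -0.03]],
  [0.4, [0, 0, 0.3], [0, 0, 0]],
  [0.4, [0, 0, 0.2], [0, 0, 0]],
  [0.4, [0, 0, 0], [0, 0, 0]],
])

```text
t: 3.62
tool_pos: [0.5617, 0.2365, 0.2178]
tool_rot: [2.207, 1.346, 0.435]
contact_force: [0.0, -0.5, 0.5]
opening: 0.0342
grip_force: 0.0
```

```bash
cat > st.py <<'E'
from h import *
import sys
j,turn=sys.argv[1],float(sys.argv[2]) if len(sys.argv)>2 else 0
yaw,rim=dict(A=(-27,[.5747,.2310,.193]),B=(-12,[.532,-.2235,.193]))[j]
o=ctrl.get_obs();N,R=frame(yaw,turn)
print('t',o['t'],'neck mm',(inneck(o['tool_pos'],rim,yaw)*1000).round(1),'rot err deg',np.degrees((Ro.from_rotvec(o['tool_rot']).inv()*R).as_rotvec()).round(2),'open',o['opening'],'F neck',(N.T@o['contact_force']).round(1),'M neck',(N.T@o['wrist_torque']).round(2),'grip',o['grip_force'],'q',o['q'].round(2))
E
python3 st.py A
```

```text
t 3.625 neck mm [ 2.6 -1.  28.4] rot err deg [ 0.3  -0.18 -0.29] open 0.03418807020787926 F neck [ 0.5 -0.4  0.2] M neck [ 0.04  0.27 -0.02] grip 0.0 q [ 0.49 -0.15  1.92 -0.57  1.06  1.17]
```

play_rows([
  [0.4, [0.02, -0.05, 0.15], [0.03, -0.02, -0.03]],
  [0.4, [0, 0, 0.1], [0, 0, 0]],
  [0.4, [0, 0, 0], [0, 0, 0]],
])

```text
t: 4.0
tool_pos: [0.5664, 0.2359, 0.2056]
tool_rot: [2.206, 1.353, 0.428]
contact_force: [0.1, 0.4, 0.4]
opening: 0.034
grip_force: 0.0
```

```bash
python3 st.py A
```

```text
t 4.0 neck mm [-0.7  0.5 15.9] rot err deg [ 0.05 -0.05  0.03] open 0.03399212564226145 F neck [0.2 0.4 0.4] M neck [0.04 0.24 0.04] grip 0.0 q [ 0.49 -0.13  1.92 -0.57  1.05  1.17]
```

Now I'll close the fingers on the bar.

play_rows([
  [0.0, [0, 0, 0], [0, 0, 0]],
  [0.0, [0, 0, 0], [0, 0, 0]],
  [0.0, [0, 0, 0], [0, 0, 0]],
  [0.0, [0, 0, 0], [0, 0, 0]],
], force=90)

```text
t: 4.5
tool_pos: [0.5665, 0.2361, 0.2064]
tool_rot: [2.206, 1.352, 0.429]
contact_force: [-2.6, 1.4, 2.6]
opening: 0.0117
grip_force: 88.8
```

```bash
python3 st.py A
```

```text
t 4.5 neck mm [-0.2  0.8 16.5] rot err deg [ 0.08 -0.09 -0.01] open 0.011686476863501178 F neck [-0.9  0.1  3.9] M neck [-0.14  0.44 -0.01] grip 88.76891255378723 q [ 0.49 -0.13  1.92 -0.57  1.05  1.17]
```

play_rows([
  [0.0, [0, 0, 0.06], [0, 0, 0]],
  [0.0, [0, 0, 0.06], [0, 0, 0]],
  [0.0, [0, 0, 0], [0, 0, 0]],
])

```text
t: 4.88
tool_pos: [0.5694, 0.2347, 0.2019]
tool_rot: [2.207, 1.352, 0.429]
contact_force: [-9.0, 1.8, 8.7]
opening: 0.0116
grip_force: 90.0
```

```bash
python3 st.py A
```

```text
t 4.875 neck mm [-0.1  0.9 11. ] rot err deg [ 0.05 -0.08 -0.03] open 0.011563071889888706 F neck [-2.2 -2.4 12.2] M neck [-0.45  0.9  -0.  ] grip 90.0147020816803 q [ 0.48 -0.12  1.92 -0.57  1.04  1.18]
```

play_rows([
  [0.0, [0, 0, 0.02], [0, 0, 0]],
  [0.0, [0, 0, 0], [0, 0, -0.7]],
  [0.0, [0, 0, 0], [0, 0, -0.8]],
  [0.0, [0, 0, 0], [0, 0, -0.8]],
  [0.0, [0, 0, 0], [0, 0, -0.8]],
  [0.0, [0, 0, 0], [0, 0, 0]],
])

```text
t: 5.62
tool_pos: [0.5709, 0.2351, 0.2027]
tool_rot: [1.836, 1.769, 0.27]
contact_force: [-7.7, 2.6, 8.2]
opening: 0.0119
grip_force: 90.1
```

```bash
python3 st.py A -25
```

```text
t 5.625 neck mm [ 1.3  2.  11. ] rot err deg [ 0.28 -0.15 -0.22] open 0.011920058428453235 F neck [-1.9 -1.2 11.3] M neck [-0.11  0.6   0.06] grip 90.09881615638733 q [ 0.48 -0.12  1.92 -0.58  1.03  0.74]
```

play_rows([
  [0.0, [0, 0, 0.02], [0, 0, -0.8]],
  [0.0, [0, 0, 0], [0, 0, -1]],
  [0.0, [0, 0, 0], [0, 0, -1]],
  [0.0, [0, 0, 0], [0, 0, -1]],
  [0.0, [0, 0, 0], [0, 0, -1]],
  [0.0, [0, 0, 0], [0, 0, -1]],
  [0.0, [0, 0, 0], [0, 0, -1]],
  [0.0, [0, 0, 0], [0, 0, -1]],
])

```text
t: 6.62
tool_pos: [0.5704, 0.2346, 0.2013]
tool_rot: [0.648, 2.454, -0.166]
contact_force: [-12.4, 2.4, 10.7]
opening: 0.0119
grip_force: 92.2
```

play_rows([
  [0.0, [0, 0, 0], [0, 0, -0.3]],
  [0.0, [0, 0, 0], [0, 0, 0]],
])

```text
t: 6.88
tool_pos: [0.5704, 0.2346, 0.2014]
tool_rot: [0.602, 2.467, -0.181]
contact_force: [-12.8, 3.1, 11.4]
opening: 0.0114
grip_force: 92.0
```

```bash
python3 st.py A -90
```

```text
t 6.875 neck mm [ 0.3  1.2 10. ] rot err deg [ 0.13  0.08 -0.46] open 0.01138048623941249 F neck [-4.  -3.  16.7] M neck [-0.63  0.94 -0.01] grip 92.04123359926598 q [ 0.48 -0.12  1.92 -0.57  1.03 -0.39]
```

play_rows([
  [0.0, [0, 0, -0.2], [0, 0, 0]],
  [0.0, [0, 0, -0.2], [0, 0, 0]],
  [0.0, [0, 0, -0.3], [0, 0, 0]],
  [0.0, [0, 0, -0.5], [0, 0, 0]],
  [0.0, [0, 0, -0.8], [0, 0, 0]],
  [0.0, [0, 0, -0.8], [0, 0, 0]],
  [0.0, [0, 0, -0.2], [0, 0, 0]],
  [0.0, [0, 0, 0], [0, 0, 0]],
])

```text
t: 7.88
tool_pos: [0.4936, 0.2729, 0.3222]
tool_rot: [0.6, 2.468, -0.182]
contact_force: [-0.2, -0.6, -2.0]
opening: 0.0113
grip_force: 91.5
```

```bash
python3 st.py A -90; python3 - <<'E'
from h import *
S=grab('scene','s2');T=grab('top','t2')
o=ctrl.get_obs();print(proj(S,o['tool_pos']),proj(T,o['tool_pos']))
def z(d,p): 
    x,y=int(p[0]),int(p[1]);return cv2.resize(d['color'][y-50:y+100,x-50:x+50],(400,600),interpolation=cv2.INTER_CUBIC)
cv2.imwrite('pics/c2.png',np.hstack([z(S,proj(S,o['tool_pos'])[0]),z(T,proj(T,o['tool_pos'])[0])]))
E
```

```text
t 7.875 neck mm [ -0.7   0.5 158.2] rot err deg [ 0.1   0.07 -0.38] open 0.011285386827008045 F neck [-1.1 -0.6 -1.7] M neck [0.02 0.35 0.01] grip 91.51161789894104 q [ 0.63 -0.29  1.86 -0.56  1.31 -0.39]
[[362.74770516 234.88421368]] [[170.87154554 203.12275169]]
```

View pics/c2.png

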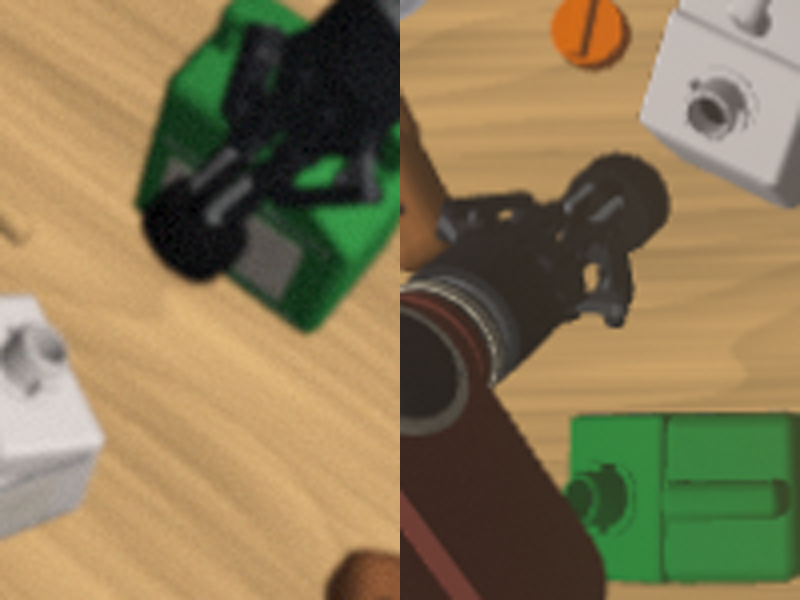

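The cap is off and held squarely, at about (195,225) in the scene crop and (615,205) in the top crop. Both rims are now bare, so I'll measure them side by side. Jug A's rim position is known from the grasp, so comparing the two cancels any viewing bias.

```bash
python3 - <<'E'
from h import *
o=[('s2',302,256),('s2',194,152),('t2',178,166),('t2',334,177)]
c=[cv2.resize(cv2.imread(f'pics/{n}.png')[y:y+30,x:x+40],(400,300),interpolation=cv2.INTER_CUBIC) for n,x,y in o]
cv2.imwrite('pics/rims.png',np.vstack([np.hstack(c[:2]),np.hstack(c[2:])]))
E
```

```text
(no output)
```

View pics/rims.png

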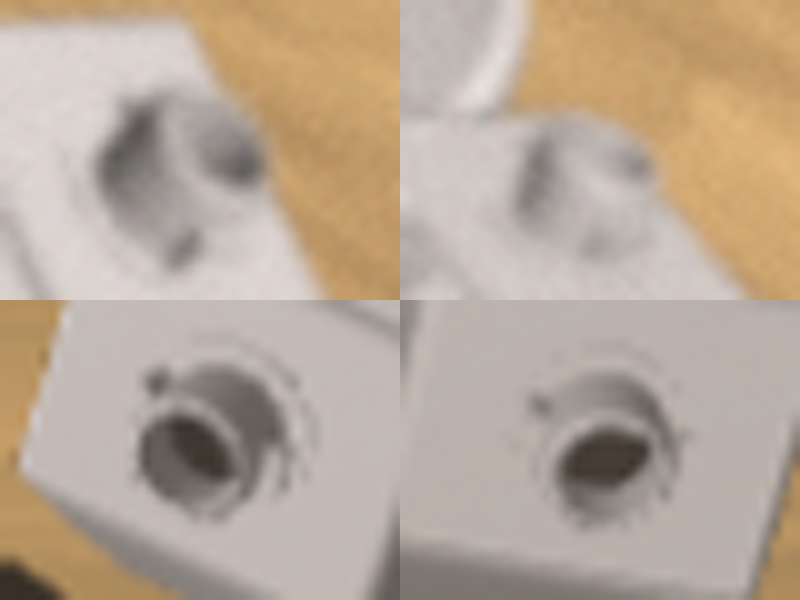

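```bash
python3 - <<'E'
from h import *
S=grab('scene');T=grab('top')
for k,a,b,rim,yaw in(('A',(323.3,269.9),(196.5,181.8),[.5747,.2310,.193],-27),('B',(214.8,166.3),(353.8,193.2),[.532,-.2235,.193],-12)):
    p,e=tri(S,a,T,b);print(k,p.round(4),round(e,4),'neck',(inneck(p,rim,yaw)*1000).round(1),onz(T,b,.1932).round(4),onz(S,a,.1932).round(4),proj(S,rim),proj(T,rim))
E
```

```text
A [0.5736 0.2307 0.1898] 0.0011 neck [-2.5 -0.7 -2.1] [0.5733 0.2296 0.1932] [0.5747 0.2319 0.1932] [[323.01972912 269.71773848]] [[196.04670423 181.3309734 ]]
B [ 0.5303 -0.223   0.1993] 0.0019 neck [2.2 0.1 6.2] [ 0.5319 -0.2251  0.1932] [ 0.527  -0.2262  0.1932] [[214.234906   167.76954422]] [[353.2385246  193.17189219]]
```

```bash
python3 - <<'E'
from h import *
rim=np.array([.532,-.2235,.193]);N,R=frame(-12,-90)
s=plan([.52,.02,.34],R,0)
plan(rim+N[:,2]*.09,R,0,start=s)
E
```

```text
--
[0, [-0.42, -0.71, 0.21], [-0.18, -0.0, -0.26]],
[0, [-0.39, -0.73, 0.19], [-0.18, -0.0, -0.26]],
[0, [-0.37, -0.74, 0.17], [-0.18, -0.0, -0.26]],
[0, [-0.34, -0.76, 0.15], [-0.18, -0.0, -0.26]],
[0, [-0.31, -0.78, 0.13], [-0.18, -0.0, -0.26]],
[0, [-0.28, -0.79, 0.11], [-0.18, -0.0, -0.26]],
--
[0, [0.13, -0.94, 0.26], [0.0, 0.0, 0.0]],
[0, [0.13, -0.94, 0.26], [0.0, 0.0, 0.0]],
[0, [0.13, -0.94, 0.26], [0.0, 0.0, 0.0]],
[0, [0.13, -0.94, 0.26], [0.0, 0.0, 0.0]],
[0, [0.13, -0.94, 0.26], [0.0, 0.0, 0.0]],
```

play_rows([
  [0, [-0.42, -0.71, 0.21], [-0.18, 0, -0.26]],
  [0, [-0.39, -0.73, 0.19], [-0.18, 0, -0.26]],
  [0, [-0.37, -0.74, 0.17], [-0.18, 0, -0.26]],
  [0, [-0.34, -0.76, 0.15], [-0.18, 0, -0.26]],
  [0, [-0.31, -0.78, 0.13], [-0.18, 0, -0.26]],
  [0, [-0.28, -0.79, 0.11], [-0.18, 0, -0.26]],
])

```text
t: 8.82
tool_pos: [0.5191, 0.0188, 0.3413]
tool_rot: [0.267, 2.518, -0.081]
contact_force: [0.9, 0.1, -0.8]
opening: 0.0112
grip_force: 91.5
```

play_rows([
  [0, [0.13, -0.94, 0.26], [0, 0, 0]],
  [0, [0.13, -0.94, 0.26], [0, 0, 0]],
  [0, [0.13, -0.94, 0.26], [0, 0, 0]],
  [0, [0.13, -0.94, 0.26], [0, 0, 0]],
  [0, [0.13, -0.94, 0.26], [0, 0, 0]],
  [0, [0, 0, 0], [0, 0, 0]],
  [0, [0, 0, 0], [0, 0, 0]],
])

```text
t: 9.7
tool_pos: [0.4805, -0.2114, 0.2692]
tool_rot: [0.27, 2.518, -0.08]
contact_force: [-0.6, -0.5, -1.5]
opening: 0.0112
grip_force: 91.5
```

```bash
python3 st.py B -90
```

```text
t 9.7 neck mm [ 0.3  1.2 92.8] rot err deg [ 0.09  0.04 -0.26] open 0.011212059478003232 F neck [-1.2 -0.6 -0.9] M neck [ 0.05  0.4  -0.03] grip 91.50639653205872 q [-0.71 -0.63  2.18  0.32  1.06 -2.15]
```

play_rows([
  [0, [0.01, -0.02, 0.4], [0, 0, -0.03]],
  [0, [0, 0, 0.4], [0, 0, 0]],
  [0, [0, 0, 0], [0, 0, 0]],
  [0, [0, 0, 0], [0, 0, 0]],
])

```text
t: 10.2
tool_pos: [0.5031, -0.2161, 0.2381]
tool_rot: [0.26, 2.516, -0.082]
contact_force: [-0.4, -0.4, -0.3]
opening: 0.0111
grip_force: 91.5
```

```bash
python3 st.py B -90; python3 - <<'E'
from h import *
S=grab('scene','s3');T=grab('top','t3')
c=[cv2.resize(d['color'][y:y+75,x:x+50],(400,600),interpolation=cv2.INTER_CUBIC) for d,x,y in((S,190,130),(T,330,160))]
cv2.imwrite('pics/c3.png',np.hstack(c))
o=ctrl.get_obs();N,_=frame(-12)
rim=np.array([.532,-.2235,.193]);q=[o['tool_pos'],o['tool_pos']-N[:,2]*.0055,o['tool_pos']-N[:,2]*.0365,rim]
print(((proj(S,q)-[190,130])*8+3.5).round(),((proj(T,q)-[330,160])*8+[403.5,3.5]).round())
E
```

```text
t 10.2 neck mm [ 1.4  1.3 54. ] rot err deg [0.11 0.19 0.15] open 0.011088297057230766 F neck [-0.4 -0.5 -0.1] M neck [ 0.02  0.33 -0.01] grip 91.50054931640625 q [-0.68 -0.54  2.18  0.32  0.97 -2.16]
[[251. 193.]
 [245. 205.]
 [213. 270.]
 [197. 306.]] [[600. 330.]
 [599. 323.]
 [592. 285.]
 [589. 269.]]
```

View pics/c3.png

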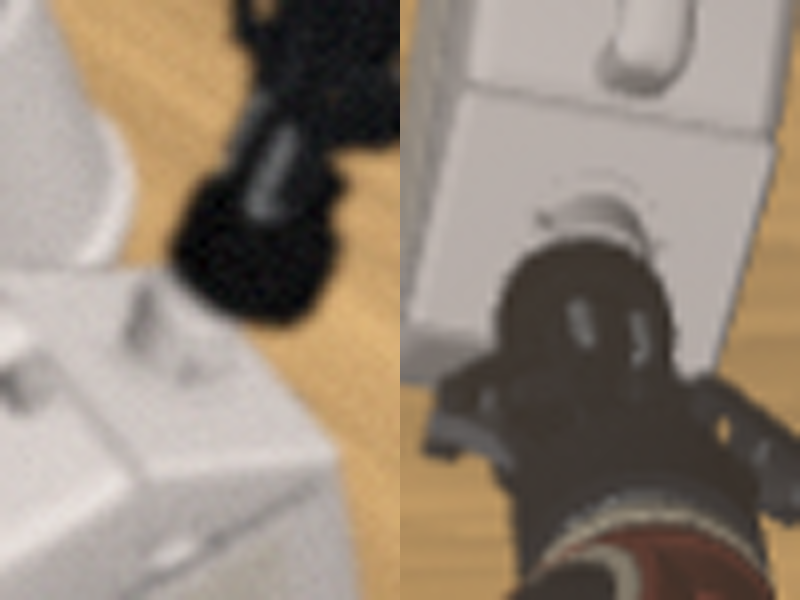

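In the crop the cap (scene centre about (255,250), top centre about (586,320)) hovers over the neck. From the top it looks a few mm left of the rim, so I'll compare the cap's edges with where they should project.

```bash
python3 - <<'E'
from h import *
S=grab('scene');T=grab('top');o=ctrl.get_obs();N,_=frame(-12)
a=np.linspace(0,2*np.pi,73)
def circ(c,z,r): return c+N[:,2]*z+r*(np.outer(np.cos(a),N[:,0])+np.outer(np.sin(a),N[:,1]))
P=np.r_[circ(o['tool_pos'],-.0055,.0305),circ(o['tool_pos'],-.0365,.0305)]
for n,d,f in(('S',S,'s3'),('T',T,'t3')):
    h=cv2.convexHull(proj(d,P).astype(np.float32))
    im=cv2.GaussianBlur(d['color'],(3,3),0).max(2).astype(int);c=h[:,0].mean(0)
    m=np.zeros(im.shape,np.uint8);cv2.fillConvexPoly(m,h.round().astype(int),1)
    print(n,'hull x',h[:,0,0].min(),h[:,0,0].max(),'y',h[:,0,1].min(),h[:,0,1].max())
    for y in ([153,157,161,165,168] if n=='S' else [191,194,197,200]):
        row=im[y];xs=np.where(row[190:250]<95)[0]+190 if n=='S' else np.where(row[380-50:380]<95)[0]+330
        hx=np.where(m[y])[0];print(' y',y,'meas',xs.min(),xs.max(),'pred',(hx.min(),hx.max()) if len(hx) else None)
    for x in ([208,215,222,229] if n=='S' else [396-48,352,356]):
        ys=np.where(im[120:215,x]<95)[0]+120;hy=np.where(m[:,x])[0];print(' x',x,'meas',ys.min(),ys.max(),'pred',(hy.min(),hy.max()) if len(hy) else None)
E
```

```text
S hull x 206.72925 229.64458 y 148.8941 169.77814
 y 153 meas 215 232 pred (np.int64(210), np.int64(226))
 y 157 meas 212 230 pred (np.int64(208), np.int64(229))
 y 161 meas 211 231 pred (np.int64(207), np.int64(229))
 y 165 meas 213 229 pred (np.int64(209), np.int64(227))
 y 168 meas 217 227 pred (np.int64(214), np.int64(225))Traceback (most recent call last):
  File "<stdin>", line 15, in <module>
    return umr_minimum(a, axis, None, out, keepdims, initial, where)
ValueError: zero-size array to reduction operation minimum which has no identity
```

```bash
cat > cap.py <<'E'
from h import *
from scipy.optimize import least_squares
def edges(yaw,off_z=0.0055,verbose=1):
    S=grab('scene');T=grab('top');o=ctrl.get_obs();N,_=frame(yaw);a=np.linspace(0,2*np.pi,73)
    P=np.vstack([o['tool_pos']-N[:,2]*z+.0305*(np.outer(np.cos(a),N[:,0])+np.outer(np.sin(a),N[:,1])) for z in(off_z,off_z+.031)])
    for n,d in(('S',S),('T',T)):
        h=proj(d,P);b=np.r_[h.min(0),h.max(0)]
        g=cv2.GaussianBlur(d['color'],(3,3),0).max(2).astype(float)
        x0,y0,x1,y1=(b+[-8,-8,8,8]).astype(int)
        print(n,'pred box',b.round(1));
        m=g[y0:y1,x0:x1]<(85 if n=='S' else 95)
        for y in range(int(b[1]),int(b[3])+1,3):
            xs=np.where(m[y-y0])[0];hh=cv2.convexHull(h.astype(np.float32))[:,0]
            inside=[x for x in range(x0,x1) if cv2.pointPolygonTest(hh,(x,y),False)>=0]
            if len(xs) and inside: print(' y',y,'meas',xs.min()+x0,xs.max()+x0,'pred',min(inside),max(inside))
        for x in range(int(b[0])+2,int(b[2])-1,4):
            ys=np.where(m[:,x-x0])[0];inside=[y for y in range(y0,y1) if cv2.pointPolygonTest(hh,(x,y),False)>=0]
            if len(ys) and inside: print(' x',x,'meas',ys.min()+y0,ys.max()+y0,'pred',min(inside),max(inside))
E
python3 -c "
from cap import *
edges(-12)"
```

```text
S pred box [206.8 149.  229.7 169.8]
 y 151 meas 217 231 pred 211 222
 y 154 meas 214 231 pred 210 226
 y 157 meas 213 230 pred 208 229
 y 160 meas 211 231 pred 207 229
 y 163 meas 212 230 pred 208 227
 y 166 meas 214 228 pred 211 226
 y 169 meas 220 226 pred 217 224
 x 212 meas 158 164 pred 150 166
 x 216 meas 152 167 pred 150 168
 x 220 meas 145 169 pred 150 169
 x 224 meas 140 169 pred 152 169
T pred box [343.  185.6 365.6 209.8]
 y 191 meas 349 358 pred 345 363
 y 194 meas 345 361 pred 344 364
 y 197 meas 343 362 pred 344 365
 y 200 meas 343 363 pred 344 365
 y 203 meas 342 363 pred 344 364
 y 206 meas 337 363 pred 346 362
 y 209 meas 335 372 pred 350 358
 x 344 meas 195 216 pred 192 203
 x 348 meas 192 216 pred 188 208
 x 352 meas 190 216 pred 186 209
 x 356 meas 191 216 pred 186 209
 x 360 meas 193 216 pred 188 208
```

```bash
python3 - <<'E'
from h import *
S=grab('scene');T=grab('top');o=ctrl.get_obs();N,_=frame(-12);c=o['tool_pos']-N[:,2]*.021
rimA=np.array([.5747,.2310,.193]);NA,_=frame(-27);rimB=np.array([.532,-.2235,.193])
def solve(name,c,N,dS,dT):
    J=[];e=1e-3
    for i in range(3): J.append(np.r_[proj(S,c+N[:,i]*e)-proj(S,c),proj(T,c+N[:,i]*e)-proj(T,c)].ravel())
    J=np.array(J).T;y=np.r_[dS,dT];x,*_=np.linalg.lstsq(J,y,rcond=None);print(name,'neck mm',x.round(1),'res px',(J@x-y).round(2))
solve('cap vs TCP',c,N,(2.5,-.3),(-1.4,3.8))
solve('rimB',rimB,N,np.array((214.8,166.3))-proj(S,rimB)[0],np.array((353.8,193.2))-proj(T,rimB)[0])
solve('rimA',rimA,NA,np.array((323.3,269.9))-proj(S,rimA)[0],np.array((196.5,181.8))-proj(T,rimA)[0])
E
```

```text
cap vs TCP neck mm [-11.    0.3   0.8] res px [ 0.45  0.1   0.35 -0.27]
rimB neck mm [2.2 0.1 6.2] res px [-0.32 -0.07 -0.24  0.19]
rimA neck mm [-2.5 -0.7 -2.1] res px [-0.2  -0.02 -0.18  0.12]
```

```bash
python3 - <<'E'
from h import *
S=grab('scene');T=grab('top');o=ctrl.get_obs();N,_=frame(-12);tp=o['tool_pos'];rim=np.array([.532,-.2235,.193]);a=np.linspace(0,2*np.pi,49)
def circ(c,z,r): return c+N[:,2]*z+r*(np.outer(np.cos(a),N[:,0])+np.outer(np.sin(a),N[:,1]))
bar=np.array([[x,y,z] for z in(-.0055,.0165) for x,y in((-.027,-.007),(.027,-.007),(.027,.007),(-.027,.007),(-.027,-.007))])@N.T+tp
out=[]
for d,x,y in((S,195,132),(T,334,172)):
    k=10;im=cv2.resize(d['color'][y:y+60,x:x+40],None,fx=k,fy=k,interpolation=cv2.INTER_CUBIC)
    im=cv2.convertScaleAbs(im,alpha=1.2,beta=40) 
    for P,c in((circ(tp,-.0055,.0305),(0,255,255)),(circ(tp,-.0365,.0305),(0,160,255)),(bar,(255,255,0)),(circ(rim,0,.0175),(0,0,255)),(circ(rim,-.03,.02),(255,0,255)),(tp[None],(0,255,0))):
        q=((proj(d,P)-[x,y]+.5)*k).astype(int)
        if len(q)==1: cv2.circle(im,q[0].tolist(),4,c,-1)
        else: cv2.polylines(im,[q],False,c,1)
    out.append(im)
cv2.imwrite('pics/ov.png',np.hstack(out))
E
```

```text
(no output)
```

View pics/ov.png

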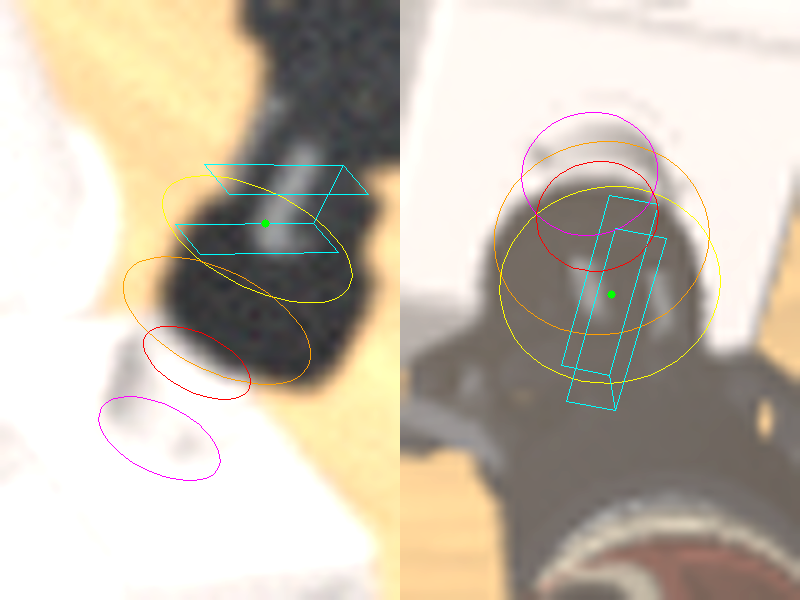

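The overlay shows the neck (red and magenta) near its predicted place. The cap, though, sits about 11 mm off the TCP along its bar: its edges are about 4 px lower in the top view and about 3 px right in the scene view. I'll shift to allow for that and probe down gently.

play_rows([
  [0, [-0.22, -0.04, 0], [0, 0, 0]],
  [0, [0, 0, 0.14], [0, 0, 0]],
  [0, [0, 0, 0], [0, 0, 0]],
  [0, [0, 0, 0], [0, 0, 0]],
])

```text
t: 11.2
tool_pos: [0.5149, -0.2213, 0.2371]
tool_rot: [0.263, 2.518, -0.082]
contact_force: [-0.3, 0.0, -1.1]
opening: 0.0111
grip_force: 91.5
```

```bash
python3 st.py B -90
```

```text
t 11.2 neck mm [11.2 -1.4 45.9] rot err deg [0.11 0.07 0.04] open 0.01111250850356569 F neck [-0.9 -0.  -0.8] M neck [-0.01  0.35 -0.03] grip 91.52125954627991 q [-0.67 -0.49  2.15  0.32  0.95 -2.15]
```

play_rows([
  [0, [-0.02, 0.01, 0.1], [0, 0, 0]],
  [0, [0, 0, 0.08], [0, 0, 0]],
  [0, [0, 0, 0.08], [0, 0, 0]],
  [0, [0, 0, 0], [0, 0, 0]],
])

```text
t: 11.7
tool_pos: [0.5232, -0.2226, 0.2269]
tool_rot: [0.263, 2.518, -0.082]
contact_force: [-0.6, 1.0, -0.6]
opening: 0.0111
grip_force: 91.5
```

```bash
python3 st.py B -90
```

```text
t 11.7 neck mm [12.2 -0.9 32.8] rot err deg [0.11 0.07 0.05] open 0.011057228159370802 F neck [-1.   0.9 -0.1] M neck [-0.02  0.4  -0.  ] grip 91.52104496955872 q [-0.66 -0.46  2.15  0.32  0.92 -2.15]
```

play_rows([
  [0, [0, 0, 0.06], [0, 0, 0]],
  [0, [0, 0, 0.06], [0, 0, 0]],
  [0, [0, 0, 0], [0, 0, 0]],
])

```text
t: 12.08
tool_pos: [0.5269, -0.2235, 0.2252]
tool_rot: [0.261, 2.516, -0.083]
contact_force: [-10.5, 4.4, 10.7]
opening: 0.0111
grip_force: 93.6
```

```bash
python3 st.py B -90
```

```text
t 12.075 neck mm [14.4 -1.1 29.2] rot err deg [0.08 0.18 0.11] open 0.011078591658613864 F neck [-3.1  2.2 15.2] M neck [ 0.15  1.38 -0.14] grip 93.58009457588196 q [-0.66 -0.45  2.14  0.32  0.91 -2.15]
```

play_rows([
  [0, [0, 0, -0.04], [0, 0, 0]],
  [0, [0.03, 0.01, 0], [0, 0, 0]],
  [0, [0.03, 0, 0], [0, 0, 0]],
  [0, [0, 0, 0], [0, 0, 0]],
])

```text
t: 12.58
tool_pos: [0.5242, -0.223, 0.2249]
tool_rot: [0.262, 2.513, -0.085]
contact_force: [-1.2, 1.3, 4.9]
opening: 0.0112
grip_force: 92.3
```

```bash
python3 st.py B -90
```

```text
t 12.575 neck mm [12.  -1.1 30.6] rot err deg [-0.02  0.38  0.08] open 0.011172305658955675 F neck [1.6 1.  4.8] M neck [-0.14  0.    0.11] grip 92.33569264411926 q [-0.66 -0.46  2.15  0.32  0.91 -2.15]
```

play_rows([
  [0, [0.03, 0, 0], [0, 0, 0]],
  [0, [0.03, 0, 0], [0, 0, 0]],
  [0, [0, 0, 0], [0, 0, 0]],
])

```text
t: 12.95
tool_pos: [0.5222, -0.2226, 0.2233]
tool_rot: [0.263, 2.511, -0.085]
contact_force: [2.4, -1.7, 5.5]
opening: 0.0112
grip_force: 91.9
```

```bash
python3 st.py B -90; python3 - <<'E'
from h import *
S=grab('scene','s4');T=grab('top','t4');o=ctrl.get_obs();N,_=frame(-12);tp=o['tool_pos'];rim=np.array([.532,-.2235,.193]);a=np.linspace(0,2*np.pi,49)
def circ(c,z,r): return c+N[:,2]*z+r*(np.outer(np.cos(a),N[:,0])+np.outer(np.sin(a),N[:,1]))
c=tp-N[:,0]*.011
out=[]
for d,x,y in((S,195,132),(T,334,162)):
    k=10;im=cv2.resize(d['color'][y:y+60,x:x+40],None,fx=k,fy=k,interpolation=cv2.INTER_CUBIC)
    im=cv2.LUT(im,(255*(np.arange(256)/255)**.7).astype(np.uint8))
    for P,col in((circ(c,-.0055,.0305),(0,255,255)),(circ(c,-.0365,.0305),(0,160,255)),(circ(rim,-.03,.02),(255,0,255)),(tp[None],(0,255,0))):
        q=((proj(d,P)-[x,y]+.5)*k).astype(int)
        if len(q)==1: cv2.circle(im,q[0].tolist(),4,col,-1)
        else: cv2.polylines(im,[q],False,col,1)
    out.append(im)
cv2.imwrite('pics/ov2.png',np.hstack(out))
E
```

```text
t 12.95 neck mm [ 9.4 -1.2 30.5] rot err deg [-0.03  0.46  0.05] open 0.011212132658957668 F neck [ 5.3 -1.2  2.9] M neck [-0.22 -0.84  0.04] grip 91.91730380058289 q [-0.66 -0.46  2.16  0.33  0.91 -2.15]
```

View pics/ov2.png

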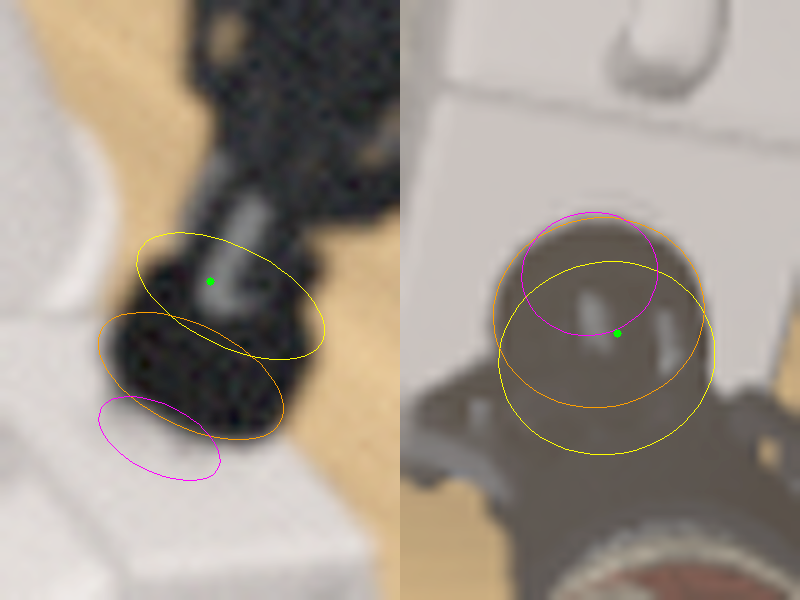

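play_rows([
  [0, [-0.06, 0, -0.02], [0, -0.05, 0]],
  [0, [0, 0, 0.06], [0, 0, 0]],
  [0, [0, 0, 0], [0, 0, 0]],
])

```text
t: 13.42
tool_pos: [0.5243, -0.2237, 0.2207]
tool_rot: [0.262, 2.509, -0.088]
contact_force: [1.1, -6.0, 1.4]
opening: 0.0113
grip_force: 91.5
```

```bash
python3 st.py B -90
```

```text
t 13.425 neck mm [ 9.8 -1.8 27. ] rot err deg [-0.1   0.58  0.09] open 0.011314203110305562 F neck [ 2.7 -5.6 -0.2] M neck [-1.36 -0.2   0.15] grip 91.52134537696838 q [-0.66 -0.46  2.16  0.33  0.9  -2.16]
```

play_rows([
  [0, [-0.01, -0.03, 0], [0, 0.07, 0]],
  [0, [0, 0, 0.06], [0, 0, 0]],
  [0, [0, 0, 0], [0, 0, 0]],
])

```text
t: 13.8
tool_pos: [0.5262, -0.2247, 0.2186]
tool_rot: [0.263, 2.519, -0.083]
contact_force: [0.8, -3.9, 2.4]
opening: 0.0112
grip_force: 91.6
```

```bash
python3 st.py B -90
```

```text
t 13.8 neck mm [10.3 -2.4 24.1] rot err deg [ 0.04 -0.02  0.06] open 0.011152385141747698 F neck [ 2.7 -3.6  1.1] M neck [-0.84 -0.29  0.04] grip 91.6215455532074 q [-0.66 -0.44  2.15  0.32  0.9  -2.15]
```

play_rows([
  [0, [-0.01, -0.02, 0.04], [0, 0, 0]],
  [0, [0, 0, 0.05], [0, 0, 0]],
  [0, [0, 0, 0.05], [0, 0, 0]],
  [0, [0, 0, 0], [0, 0, 0]],
])

```text
t: 14.3
tool_pos: [0.5301, -0.2258, 0.2136]
tool_rot: [0.262, 2.521, -0.08]
contact_force: [-5.8, -0.2, 6.7]
opening: 0.0111
grip_force: 92.8
```

```bash
python3 st.py B -90
```

```text
t 14.3 neck mm [10.6 -2.6 17.7] rot err deg [ 0.15 -0.1   0.07] open 0.01113216065119454 F neck [-0.7 -1.4  8.7] M neck [-0.19  0.48  0.03] grip 92.80437111854553 q [-0.65 -0.42  2.14  0.33  0.89 -2.16]
```

play_rows([
  [0, [0, 0, 0.04], [0, 0, 0]],
  [0, [0, 0, 0.04], [0, 0, 0]],
  [0, [0, 0, 0], [0, 0, 0]],
])

```text
t: 14.68
tool_pos: [0.5316, -0.2261, 0.2117]
tool_rot: [0.261, 2.523, -0.08]
contact_force: [-21.6, 5.9, 18.0]
opening: 0.011
grip_force: 95.3
```

```bash
python3 st.py B -90
```

```text
t 14.675 neck mm [10.9 -2.6 15.2] rot err deg [ 0.17 -0.21  0.16] open 0.010996641020596738 F neck [-8.   1.3 27.5] M neck [ 0.01  1.8  -0.03] grip 95.26235818862915 q [-0.65 -0.42  2.14  0.33  0.89 -2.16]
```

play_rows([
  [0, [0, 0, -0.04], [0, 0, 0]],
  [0, [0, -0.02, 0], [0, 0, 0.6]],
  [0, [0, -0.03, 0], [0, 0, 0.9]],
  [0, [0, -0.03, 0], [0, 0, 0.9]],
  [0, [0, 0, 0], [0, 0, 0]],
])

```text
t: 15.3
tool_pos: [0.5301, -0.2299, 0.2125]
tool_rot: [0.679, 2.44, 0.053]
contact_force: [-8.3, 1.3, 9.9]
opening: 0.0111
grip_force: 93.4
```

```bash
python3 st.py B -70.8
```

```text
t 15.3 neck mm [10.8 -6.7 16.3] rot err deg [ 0.12 -0.1   0.03] open 0.011072123818006437 F neck [-1.2 -0.4 12.9] M neck [-0.1   0.65 -0.1 ] grip 93.35808634757996 q [-0.66 -0.42  2.14  0.33  0.89 -1.83]
```

play_rows([
  [0, [0, -0.03, 0.01], [0, 0, 0.9]],
  [0, [0, -0.03, 0], [0, 0, 0.9]],
  [0, [0, -0.03, 0], [0, 0, 0.9]],
  [0, [0, -0.03, 0], [0, 0, 0.9]],
  [0, [0, -0.03, 0], [0, 0, 0.9]],
  [0, [0, 0, 0], [0, 0, 0]],
])

```text
t: 16.05
tool_pos: [0.526, -0.2357, 0.2101]
tool_rot: [1.414, 2.132, 0.298]
contact_force: [-8.1, -0.8, 11.3]
opening: 0.0112
grip_force: 93.4
```

```bash
python3 st.py B -34.8
```

```text
t 16.05 neck mm [  7.1 -13.2  16. ] rot err deg [ 0.04 -0.08  0.05] open 0.01124456813942734 F neck [ 0.1 -2.4 13.7] M neck [-0.21  0.61 -0.01] grip 93.3949363231659 q [-0.68 -0.42  2.14  0.34  0.89 -1.22]
```

play_rows([
  [0, [0, -0.02, 0], [0, 0, 0.9]],
  [0, [0.01, -0.02, 0], [0, 0, 0.9]],
  [0, [0.01, -0.02, 0], [0, 0, 0.9]],
  [0, [0.01, -0.02, 0], [0, 0, 0.9]],
  [0, [0, 0, 0], [0, 0, 0]],
])

```text
t: 16.68
tool_pos: [0.522, -0.2374, 0.2079]
tool_rot: [1.934, 1.743, 0.478]
contact_force: [-12.3, -7.7, 9.9]
opening: 0.0112
grip_force: 93.4
```

```bash
python3 st.py B -6
```

```text
t 16.675 neck mm [  2.9 -15.7  16.1] rot err deg [-0.03  0.21  0.12] open 0.011175215399667196 F neck [ -2.9 -10.1  14.1] M neck [-1.64  0.94 -0.05] grip 93.42383980751038 q [-0.69 -0.43  2.15  0.34  0.89 -0.73]
```

play_rows([
  [0, [-0.03, -0.01, 0], [0, 0, 0.4]],
  [0, [0, -0.01, 0], [0, 0, 0.4]],
  [0, [0, 0, 0], [0, 0, 0]],
])

```text
t: 17.05
tool_pos: [0.5207, -0.2372, 0.2064]
tool_rot: [2.042, 1.645, 0.52]
contact_force: [-12.2, -4.1, 10.5]
opening: 0.0113
grip_force: 93.6
```

```bash
python3 st.py B 0
```

```text
t 17.05 neck mm [  1.  -15.7  15.7] rot err deg [-0.15 -0.01 -0.28] open 0.011289211888755368 F neck [-3.1 -6.5 14.9] M neck [-0.72  1.12  0.08] grip 93.63442897796631 q [-0.69 -0.43  2.15  0.35  0.89 -0.62]
```

play_rows([
  [0, [-0.02, -0.01, 0], [0, 0, 0.25]],
  [0, [0, 0, 0], [0, 0, 0.25]],
  [0, [0, 0, 0], [0, 0, 0]],
])

```text
t: 17.42
tool_pos: [0.5197, -0.237, 0.2053]
tool_rot: [2.106, 1.582, 0.543]
contact_force: [-15.9, -0.0, 11.1]
opening: 0.0107
grip_force: 94.0
```

```bash
python3 st.py B 4
```

```text
t 17.425 neck mm [ -0.6 -15.8  15.4] rot err deg [-0.31 -0.11 -0.22] open 0.010698579533900717 F neck [-6.3 -3.3 18. ] M neck [-0.16  1.47  0.34] grip 94.0123701095581 q [-0.69 -0.43  2.16  0.35  0.89 -0.56]
```

play_rows([
  [0, [0, 0, -0.06], [0, 0, 0]],
  [0, [0, 0, -0.06], [0, 0, 0]],
  [0, [0, 0, -0.04], [0, 0, 0]],
  [0, [0, 0, 0], [0, 0, 0]],
])

```text
t: 17.92
tool_pos: [0.5154, -0.2358, 0.2104]
tool_rot: [2.108, 1.58, 0.545]
contact_force: [-6.5, -0.3, 0.7]
opening: 0.0113
grip_force: 92.2
```

```bash
python3 st.py B 4
```

```text
t 17.925 neck mm [ -1.2 -15.4  22.1] rot err deg [-0.28 -0.14 -0.33] open 0.011332304616773299 F neck [-4.7 -1.7  4.1] M neck [-0.24  1.26  0.23] grip 92.18577861785889 q [-0.7  -0.44  2.16  0.35  0.91 -0.55]
```

play_rows([
  [0, [0, 0, -0.05], [0, 0, 0]],
  [0, [0, 0, 0], [0, 0, 0]],
])

```text
t: 18.18
tool_pos: [0.5141, -0.235, 0.211]
tool_rot: [2.11, 1.58, 0.547]
contact_force: [3.0, -2.6, -8.7]
opening: 0.0112
grip_force: 90.5
```

```bash
python3 st.py B 4
```

```text
t 18.175 neck mm [ -2.1 -15.   23.5] rot err deg [-0.31 -0.21 -0.42] open 0.011237543420895097 F neck [-2.1 -1.9 -9.1] M neck [-0.06  0.86  0.11] grip 90.47942161560059 q [-0.7  -0.45  2.16  0.35  0.91 -0.55]
```

play_rows([
  [0, [0, 0, 0.04], [0, 0, -0.1]],
  [0.35, [0, 0, 0], [0, 0, 0]],
  [0.35, [0, 0, 0], [0, 0, 0]],
  [0.35, [0, 0, 0], [0, 0, 0]],
  [0.35, [0, 0, -0.4], [0, 0, 0]],
  [0.35, [0, 0, -0.8], [0, 0, 0]],
  [0.35, [0, 0, -1], [0, 0, 0]],
  [0.35, [0, 0, -1], [0, 0, 0]],
])

```text
t: 19.18
tool_pos: [0.4257, -0.2171, 0.3454]
tool_rot: [2.091, 1.59, 0.543]
contact_force: [0.2, -0.8, 0.8]
opening: 0.03
grip_force: 0.0
```

```bash
python3 st.py B 4; python3 - <<'E'
from h import *
S=grab('scene','s5');T=grab('top','t5')
k=[cv2.resize(d['color'][y:y+75,x:x+50],(400,600),interpolation=cv2.INTER_CUBIC) for d,x,y in((S,190,140),(T,330,150))]
cv2.imwrite('pics/fin.png',np.hstack(k))
E
```

```text
t 19.175 neck mm [  1.2 -15.9 185.2] rot err deg [ 0.03 -0.07  0.48] open 0.029961004726185167 F neck [ 0.7 -0.7  0.5] M neck [-0.02  0.25 -0.01] grip 0.0 q [-0.83 -0.78  2.14  0.36  1.28 -0.58]
```

View pics/fin.png

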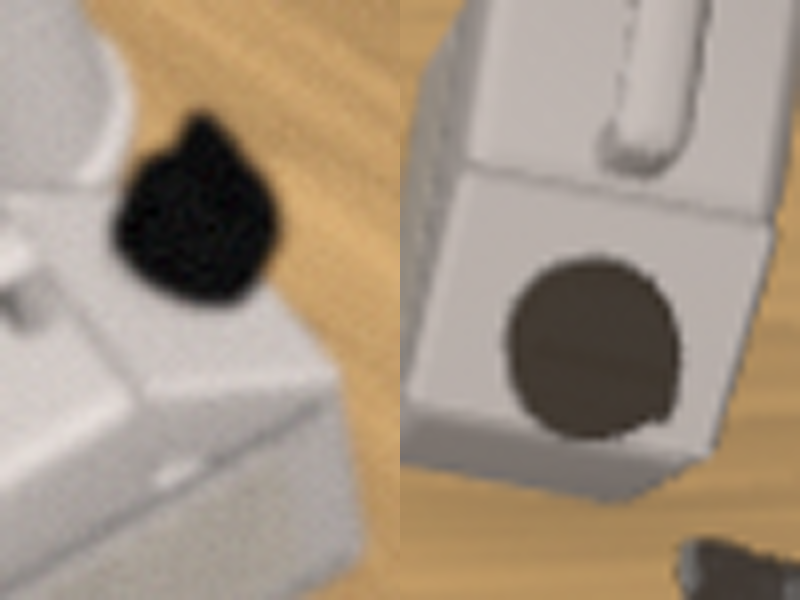

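The black cap sits square on jug B's neck, at about (200,220) in the scene crop and (595,350) in the top crop. Its bar lies across the jug and the gripper is clear of it. The pull test held, so I'm handing in.

```bash
python3 -c "
from station import ctrl
print(ctrl.finish_job())"
```

```text
the job is handed in; nothing more can be done
None
```

I took the cap off the spoilt jug and locked it on the fresh one; it held against a pull of about 9 N. I handed the job in at about 19 s, both jugs standing and no contact with the tools noticed, but no verdict came back.

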